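# Gap spacer and flush tile in a sample-mounting jig

## Task

Get the white sample tile set flush in the mounting jig: press the red lever down until it stays down by itself, which draws the jig's jaw back, then stand the blue spacer in the gap between the tile and the jaw, fully down to the jig's base, at a part of the gap that is wide enough (not where the orange stop narrows it), and let go of the spacer. Then press the tile down with the fingers against its sprung bed until its face is flush with the jig's frame, and finish while still holding it pressed there. Leave the vial, the jar and the bottle alone.

Things in the scene. Friction and masses are not known exactly. Their poses are not given: they have to be found in the camera images.
- jig: Fixed jig: dark steel base 150 x 150 mm, 12 mm thick, aluminium frame bars with tops 36 mm above the work surface. Origin on the work surface under the middle of the tile's place; x points from jaw to fence (away from the robot at yaw 0), y left, z up. Fence bar at x = 35 to 51 mm; end bars at |y| = 57 to 67 mm for x = -35 to 35 mm.
- jaw_face (a point): Top middle of the face, towards the tile, of the jig's aluminium jaw: a bar 22 mm thick (x), 120 mm long (y), top at 36 mm, at jig x = -44.5 mm with the lever up, -56.5 mm with it down. The gap from there to the tile's edge (jig x about -35 mm) is then 9.5 or 21.5 mm wide; its floor is the base, 12 mm above the work surface; it is open above and at both ends.
- tile_center (a point): Centre of the loose white ceramic tile with grey patch, 70 (x) x 110 (y) x 10 mm, 180 g, axes as the jig's. It lies inside fence and end bars with 1 to 3 mm play on a sprung bed, top 42 mm above the work surface, 6 mm proud of the frame. Pressed down 6 mm it is flush and meets a hard stop: 1 to 2 N starts it, about 8 N at the stop; it springs back when let go.
- spacer_center (a point): Centre (33 mm above the underside) of the loose blue spacer block with a white band: 18 mm thick (its x), 30 mm wide (its y), 66 mm tall (its z), about 70 g, standing upright on the work surface left of the jig. In the gap its 18 mm thickness goes across the gap.
- stop_top (a point): Orange stop clamped anywhere along the jaw, 26 mm wide (jig y). Its nose stands 7 mm out of the jaw's face into the gap, leaving 14.5 mm there with the lever down: too narrow for the spacer. Point: middle of the nose, on top, 42 mm above the work surface (a screw head beside it reaches 45 mm). It moves with the jaw and cannot be shifted along it.
- lever_pad (a point): Centre of the upper face of the red pad (30 x 36 mm) at the end of the lever, which points to jig -y. Its height: about 97 mm with the lever up, 42 mm fully down. It swings with 95 mm radius (pad's face 8 mm above the arm's line) about an axis along jig x, through jig x = -60, y = -79 mm, 44 mm up; the arm rises 0.5 rad when up, falls 0.1 rad when down.
- lever (a joint): Lever angle in rad: 0 up (rest), 0.6 fully down at its stop. It springs back up when let go before about 0.45; beyond that it snaps down to 0.6 and stays there. Pressing takes up to about 12 N at the pad. It draws the jaw back 20 mm per rad.
- vial: Bystander: small glass vial with white cap, 28 mm across, 55 mm tall, origin at its underside. Leave alone.
- jar: Bystander: white sample jar, 48 mm across, 65 mm tall, origin at its underside. Leave alone.
- amber: Bystander: amber glass bottle with black cap, 44 mm across, 85 mm tall, origin at its underside. Leave alone.
- spacer: The same spacer block as spacer_center; this origin is at the middle of its underside.
- tile: The same tile as tile_center; this origin is at the middle of its underside.
There are look-alikes about, which are no part of the job. Of the things shaped like the spacer, the blue one is meant.

How it is judged:
By the outcome, as a careful person would: the job done as asked, in the order asked, and still so for the second after the job is handed in, while the arm keeps its last pose, push and grip.
It also fails if it takes over 56 s, if anything falls off the work surface, if the arm or the gripper's body presses on something with over 40 N, if the wrist force passes 120 N, or if a joint passes its speed limit or range.

## Robot

A 6-joint arm with a two-finger parallel gripper is mounted at the origin on the work surface. World frame = base frame: x ahead of the robot, y to its left, z up, the work surface at z = 0. Lengths are in m, angles in degrees, forces in N, time in s.
With the tool pointing down it reaches from about 0.25 to 0.725 m from the base axis. Payload 9.7 kg.
Tool frame: the origin (TCP) lies at the very end of the fingers, on their centre line; the grasp point (between the pads) lies grasp_offset behind it (grasp_offset is the distance from the TCP to the grasp point, in m); z points along the fingers, y is the line along which they close (so a half turn about z gives the same grasp; the last joint's range is limited). The gripper opens to 85 mm and grips with 20 to 120 N. Pads are 22 mm wide; open, the fingers measure 114 mm over their backs; the gripper's body (76 mm by 85 mm) begins 54 mm behind the grasp point. The pads swing forward as they close: fully open they stand 13 mm farther back than shut.
Start: joints at [70.646, 4.979, 10.078, 95.1, 0, 90], TCP at [0.182, 0.519, 0.231] pointing down, gripper open.
Joint ranges: [-179.16, 179.16], [-48.56, 103.87], [-65.8, 70.77], [-126.05, 130.52], [-82.76, 87.17], [-180, 180]. Speed limits (degrees/s): [127.2, 127.2, 147.25, 180, 180, 180].

## Interface

Orientations are given as [roll, pitch, yaw] about the fixed x, y, z axes, in that order (R = Rz(yaw) Ry(pitch) Rx(roll)).
In Python, from workcell import get_obs, camera, calibration, job_done, recognise, cut_out, mark_of, grasp_offset gives the robot as it stands.
- The arm moves only by the tool servo_tool, never from a script. Its argument "moves" is a list of rows, each a list of 3 entries, a list of its own where there are three numbers: the turn, a rotation vector about the tool's x, y, z in degrees, then the shift along the tool's x, y, z in m, then the opening in per cent of the stroke, from 0 (shut) to 100 (fully open). In form: [[[ax, ay, az], [x, y, z], claw], ...]. A call has 1 to 12 rows; each row shifts and turns the commanded pose from where the row before left it, along the tool's axes as they then stand; what a row does not reach is not made up. A row lasts 1/10 s, in which the tool goes at most 50 mm and 8.59 degrees, less where a joint would pass 70% of its speed; a pose out of reach is approached as far as the arm can. A call is refused whole if a number of a shift passes 0.05 or a number of a turn 8.59, either way. A call with a gripper value outside its range is refused whole. The fingers move at their own pace and stop on an object; "force" is the grip in N (left out, the last holds). Time passes only in rows, so rows that do not move let the fingers close. It gives the time, the measured TCP pose, the force, the opening and the grip force at its end, in the units of the state.
- get_obs(): the state, without advancing time (a new reading comes with each control period).
- camera(name): name is "scene" or "top"; returns (picture, depth): 480x640x3 uint8, red, green, blue; 480x640 float32, m along the optical axis (not along the pixel's ray), 0 where there is no reading.
- calibration(name): a dict with "camera_matrix" (3x3 intrinsics, pixels), "dist" ([k1, k2, p1, p2, k3] as OpenCV has them; the pictures are not rectified), "R" (3x3) and "t" (3): a world point X has camera coordinates R X + t. Camera axes: x right, y down, z forward; pixel columns grow to the right and rows downward; lengths in m; the calibration is good to about 2 mm. A picture is of the moment at which its call begins. calibration takes no time and is no camera call.
- job_done(): hands the job in; it is judged then, once.
Trained networks look in the newest picture that a camera, given by its name, has taken for a name from the list of things; names that differ only in an ending like _2 or _b are one class to them, and where a whole thing is asked for, a point or a joint stands for the part that bears it (a point fixed in the world has none). Each returns a list of dicts, best first, with "score" (0 to 1); they miss things now and then, are a little off and sometimes report something else, mostly with a low value. They report only what shows in the picture. A call takes as long as a camera call. They do not tell look-alikes from the thing itself.
- recognise(name, camera): "xyz" ([x, y, z] in m, in the coordinates of the camera as it stood for that picture, good to about 4 mm: the middle of the surface that is visible of it).
- cut_out(name, camera): "mask" (480x640 bool, what is visible of it).
- mark_of(name, camera): "xyz" ([x, y, z] in m, in the coordinates of the camera as it stood for that picture, good to about 4 mm: a listed point, or the origin of a listed thing).
The state is a dict: "time": time; "q": joint angles; "qd": joint speeds; "joint_efforts": joint torques, N m; "ee_pos": TCP position; "tcp_rot": TCP orientation; "wrist_force": force on the tool from outside, world axes, zero at the start; "torque": the same for the moment, N m; "opening": finger opening in m; "grasp_force": force on a finger pad.
Only numpy, scipy, OpenCV 4.12 (cv2) and the standard library are available. Lean on these libraries where they do the work, as an engineer would, in place of code of your own. Each camera call takes 0.05 s, during which the arm holds its last target. There are 200 camera calls.

## Working session

There is one attempt and no reset: what is moved stays moved. The work goes in short steps, Python scripts to look and compute and a tool call to move; the robot and the scene stay as the last step left them, time stands still between calls to the robot, and variables do not carry over. Pictures are saved under pics/ and viewed, at most 10 in all, crops included, and the job is handed in when it is done.

Besides the shell and the picture viewer there is one more tool, called as name([rows], argument=value, ...), one row to a line, values as JSON. servo_tool: Moves the arm, as the interface text tells. Its arguments: {"type":"object","properties":{"moves":{"type":"array"},"force":{"type":"number"}},"required":["moves"]}

```bash
ls; mkdir -p pics
cat > h.py <<'E'
import numpy as np, cv2
from workcell import *
C={n:calibration(n) for n in("scene","top")}
def w(n,p): c=C[n]; return np.array(c["R"]).T@(np.array(p)-np.array(c["t"]).ravel())
def px(n,X):
    c=C[n]; return cv2.projectPoints(np.array([X],float),cv2.Rodrigues(np.array(c["R"]))[0],np.array(c["t"],float),np.array(c["camera_matrix"]),np.array(c["dist"]))[0].ravel()
def cloud(n,d):
    c=C[n]; v,u=np.mgrid[:480,:640]
    k=cv2.undistortPoints(np.stack([u.ravel(),v.ravel()],1).astype(float)[:,None],np.array(c["camera_matrix"]),np.array(c["dist"]))[:,0]
    z=d.ravel().astype(float); P=np.c_[k*z[:,None],z]
    return ((P-np.array(c["t"]).ravel())@np.array(c["R"])).reshape(480,640,3)
E
python3 - <<'E'
from h import *
np.set_printoptions(precision=4,suppress=True)
for n in("scene","top"):
    p,d=camera(n); cv2.imwrite(f"pics/{n}0.png",p[:,:,::-1]); np.savez(f"{n}0.npz",p=p,d=d)
    for k in["jig","jaw_face","tile_center","spacer_center","stop_top","lever_pad","vial","jar","amber"]:
        for r in mark_of(k,n)[:3]:
            X=w(n,r["xyz"]); print(n,k,round(r["score"],2),X,px(n,X).round())
o=get_obs(); print(o,grasp_offset)
E
```

```text
pics
scene jig 0.72 [ 0.5944  0.0263 -0.0034] [334. 288.]
scene jaw_face 0.58 [0.5457 0.0167 0.0294] [331. 257.]
scene tile_center 0.87 [0.593  0.0226 0.0352] [332. 274.]
scene spacer_center 0.98 [0.4647 0.2059 0.0314] [429. 233.]
scene spacer_center 0.88 [0.3819 0.2188 0.032 ] [432. 206.]
scene spacer_center 0.73 [0.4431 0.2786 0.0306] [464. 228.]
scene stop_top 0.74 [0.5489 0.0522 0.0437] [350. 254.]
scene lever_pad 0.86 [ 0.5509 -0.1403  0.0936] [244. 227.]
scene vial 0.94 [ 0.6882  0.3328 -0.0012] [509. 341.]
scene vial 0.48 [0.5959 0.0254 0.0298] [334. 277.]
scene jar 0.6 [ 0.4766 -0.3406 -0.0006] [159. 231.]
scene amber 0.89 [ 0.6657 -0.3113 -0.0017] [143. 304.]
top jig 0.74 [0.5895 0.0249 0.0316] [308. 209.]
top jaw_face 0.82 [0.5459 0.0214 0.036 ] [310. 231.]
top tile_center 0.96 [0.5872 0.0269 0.0372] [307. 210.]
top spacer_center 0.74 [0.3782 0.2158 0.0333] [208. 319.]
top spacer_center 0.73 [0.4417 0.2791 0.0383] [175. 286.]
top spacer_center 0.58 [0.4683 0.2054 0.0345] [214. 272.]
top stop_top 0.49 [0.5507 0.0497 0.0412] [295. 228.]
top lever_pad 0.71 [ 0.5503 -0.1392  0.0955] [399. 226.]
top lever_pad 0.41 [0.5438 0.0196 0.0376] [311. 232.]
top vial 0.68 [ 0.6872  0.3354 -0.0007] [157. 164.]
top vial 0.38 [ 0.6737 -0.3083  0.0013] [472. 170.]
top jar 0.72 [ 0.4799 -0.3376  0.0033] [490. 265.]
top amber 0.9 [ 0.6731 -0.3097  0.0018] [473. 170.]
top amber 0.54 [ 0.6848  0.3334 -0.0006] [158. 165.]
{'time': 1.0, 'q': array([70.645 ,  4.9778, 10.0778, 95.098 , -0.0005, 90.0015]), 'qd': array([-0.0582,  0.0034,  0.0597, -0.0542,  0.058 , -0.0792]), 'joint_efforts': array([ -0.0017, -52.0114,  46.4865,   0.0018,   0.0001,   0.    ]), 'ee_pos': array([0.1823, 0.5189, 0.2313]), 'tcp_rot': array([179.998 ,   0.0005, 160.6435]), 'wrist_force': array([-0.8034,  0.4374,  0.8673]), 'torque': array([-0.0454,  0.0034,  0.0193]), 'grasp_force': 0.0, 'opening': 0.08564254016804938} 0.0187
```

View pics/scene0.png

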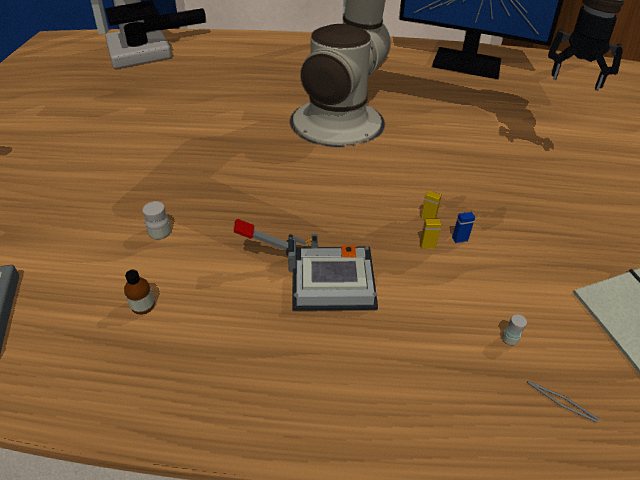

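View pics/top0.png

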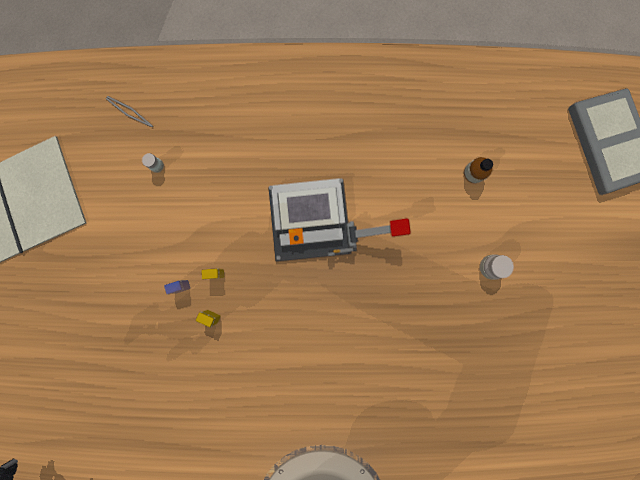

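The scene view shows three spacer-shaped blocks: yellow at (432,206), yellow at (431,234) and blue at (464,228). In the top view the blue one is at (177,287), and the yellows are at (212,274) and (208,319). I choose the blue one. The red pad is at scene (244,228) / top (400,227), and the orange stop is at top (296,237), left of the gap's middle.

Run:
```python
from h import *
np.set_printoptions(precision=4,suppress=True)
Z={n:np.load(n+"0.npz") for n in C}
ims=[]
for n,(u,v) in(("scene",(464,228)),("top",(177,287))):
    p=Z[n]["p"]; ims.append(cv2.resize(p[v-40:v+40,u-50:u+50,::-1],(400,320),interpolation=cv2.INTER_CUBIC))
cv2.imwrite("pics/crop.png",np.hstack(ims))
def rect(X,lab):
    (c,s,a)=cv2.minAreaRect((X[:,:2]*1000).astype(np.float32)); b=cv2.boxPoints((c,s,a)); e=b[1]-b[0]
    print(lab,len(X),"c",np.round(c,1),"s",np.round(s,1),"ang",round(float(np.degrees(np.arctan2(e[1],e[0])))%90,2),"zmed",np.median(X[:,2]).round(4),"max",X[:,2].max().round(4))
for n in C:
    p,d=Z[n]["p"],Z[n]["d"]; W=cloud(n,d); np.save(n+"W.npy",W)
    hsv=cv2.cvtColor(p,cv2.COLOR_RGB2HSV); h,s,v=[hsv[...,i].astype(int) for i in range(3)]
    near=lambda x,y,r:(np.hypot(W[...,0]-x,W[...,1]-y)<r)&(d>0)
    blue=near(.443,.279,.05)&(W[...,2]>.015)
    rect(W[blue],n+" spacer all")
    rect(W[blue&(W[...,2]>.06)],n+" spacer top")
    t=near(.59,.025,.075)&(W[...,2]>.039)&(W[...,2]<.046)&(s<90)
    rect(W[t],n+" tile")
    rect(W[near(.55,.05,.03)&(h<20)&(s>150)&(W[...,2]>.036)],n+" stop")
    pad=near(.55,-.14,.04)&((h<6)|(h>174))&(s>150)
    rect(W[pad],n+" pad")
    j=near(.58,.02,.13)&(W[...,2]>.008)&(W[...,2]<.0385)&(s<90)
    rect(W[j],n+" jig")
```

```text
scene spacer all 403 c [442.8 276.6] s [20.9 32.7] ang 18.09 zmed 0.0461 max 0.0663
scene spacer top 109 c [442.1 275.9] s [19.1 29.3] ang 18.51 zmed 0.0637 max 0.0663
scene tile 1632 c [582.4  23.7] s [ 95.6 109.2] ang 5.89 zmed 0.0405 max 0.0441
scene stop 136 c [538.7  48.3] s [29.4 25.8] ang 6.76 zmed 0.0405 max 0.0437
scene pad 265 c [ 551.  -140.6] s [33.  32.7] ang 5.94 zmed 0.0943 max 0.1042
scene jig 3041 c [574.8  19.1] s [152.5 157.4] ang 5.96 zmed 0.0329 max 0.0385
top spacer all 247 c [439.6 276.7] s [19.2 31.4] ang 18.47 zmed 0.0653 max 0.0714
top spacer top 163 c [439.3 276.8] s [18.2 31.1] ang 18.56 zmed 0.0665 max 0.0714
top tile 2160 c [583.1  25. ] s [115.3 132.7] ang 6.06 zmed 0.0425 max 0.0459
top stop 181 c [536.5  49.4] s [25.1 31. ] ang 89.93 zmed 0.0425 max 0.0472
top pad 295 c [ 551.5 -139.7] s [35.9 32.5] ang 6.61 zmed 0.098 max 0.1068
top jig 3025 c [569.3  23.4] s [145.6 150.4] ang 6.24 zmed 0.0155 max 0.0385
```

View pics/crop.png

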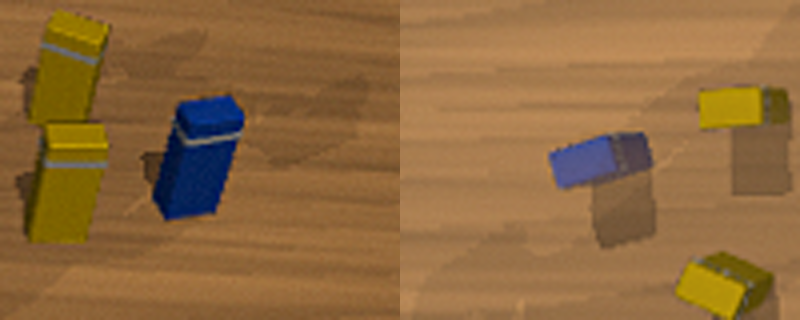

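The crop confirms the upright blue block with its white band, standing clear of the yellow ones. Next I refine the jig pose by fitting its edges in both views.

```bash
cat > fit.py <<'E'
from h import *
from scipy.optimize import minimize
from scipy.ndimage import map_coordinates
def J(o,P):
    x,y,a=o; c,s=np.cos(a),np.sin(a); P=np.asarray(P,float)/1000
    return np.c_[x+c*P[:,0]-s*P[:,1],y+s*P[:,0]+c*P[:,1],P[:,2]]
def seg(a,b,n=60): return np.linspace(a,b,n)
def jigpts(jx=-44.5):
    L=[seg((51,-55,36),(51,55,36)),seg((jx,-60,36),(jx,60,36)),seg((jx-22,-55,36),(jx-22,55,36))]
    for s in(-1,1): L+=[seg((-33,s*67,36),(33,s*67,36)),seg((-33,s*57,36),(33,s*57,36))]
    return np.vstack(L)
def tilepts():
    return np.vstack([seg((s*35,-53,42),(s*35,53,42)) for s in(-1,1)]+[seg((-33,s*55,42),(33,s*55,42)) for s in(-1,1)])
def grad(p,sig):
    g=cv2.GaussianBlur(cv2.cvtColor(p,cv2.COLOR_RGB2GRAY).astype(float),(0,0),sig)
    return np.hypot(cv2.Sobel(g,6,1,0),cv2.Sobel(g,6,0,1))
def proj(n,X):
    c=C[n]; return cv2.projectPoints(X,cv2.Rodrigues(np.array(c["R"]))[0],np.array(c["t"],float),np.array(c["camera_matrix"]),np.array(c["dist"]))[0][:,0]
def fit(names,ims,pts,o):
    for sig in(2.0,1.0):
        G=[grad(ims[n],sig) for n in names]
        def f(q):
            X=J((q[0]/1000,q[1]/1000,q[2]/100),pts); s=0
            for n,g in zip(names,G):
                uv=proj(n,X); s-=map_coordinates(g,[uv[:,1],uv[:,0]],order=1).mean()
            return s
        r=minimize(f,[o[0]*1000,o[1]*1000,o[2]*100],method="Nelder-Mead",options=dict(initial_simplex=np.array([o[0]*1000,o[1]*1000,o[2]*100])+np.array([[0,0,0],[3,0,0],[0,3,0],[0,0,3]])))
        o=(r.x[0]/1000,r.x[1]/1000,r.x[2]/100)
    return o,r.fun
E
python3 - <<'E'
from fit import *
ims={n:np.load(n+"0.npz")["p"] for n in C}
for lab,pts in(("jig",jigpts()),("tile",tilepts())):
    for names in(["scene"],["top"],["scene","top"]):
        o,s=fit(names,ims,pts,(.591,.0245,.105)); print(lab,names,np.round(o[:2],4),np.degrees(o[2]).round(2),round(s,1))
        if lab=="jig": oj=o
out=[]
for n,(x0,y0) in(("top",(260,165)),("scene",(280,230))):
    for dr in(0,1):
        im=cv2.resize(ims[n][y0:y0+100,x0:x0+130,::-1],None,fx=3,fy=3,interpolation=cv2.INTER_CUBIC)
        if dr:
            for pts,col in((jigpts(),(0,255,0)),(tilepts(),(255,0,255))):
                for u,v in proj(n,J(oj if col[0]==0 else o,pts)): cv2.circle(im,(int((u-x0+.5)*3),int((v-y0+.5)*3)),0,col,-1)
        out.append(im)
cv2.imwrite("pics/ov.png",np.vstack([np.hstack(out[:2]),np.hstack(out[2:])]))
E
```

```text
jig ['scene'] [0.5958 0.0247] 5.39 -134.1
jig ['top'] [0.5913 0.0265] 5.77 -193.5
jig ['scene', 'top'] [0.5916 0.0263] 5.75 -300.7
tile ['scene'] [0.5933 0.0252] 5.9 -112.3
tile ['top'] [0.59   0.0247] 5.65 -133.8
tile ['scene', 'top'] [0.5905 0.025 ] 5.9 -227.9
```

View pics/ov.png

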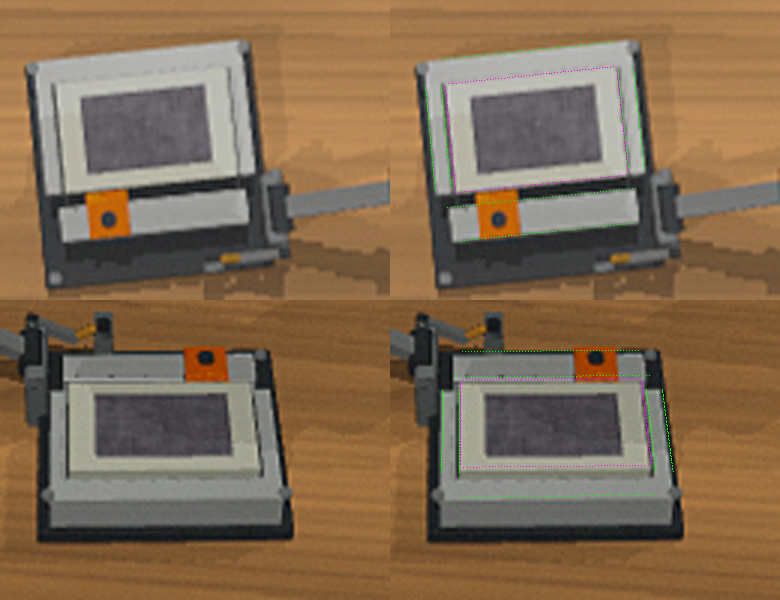

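The overlay shows that top and scene disagree by about 4 mm in x, which fits the 2 mm calibration error, so I take the mean: jig ≈ (0.5935, 0.0256), yaw about 5.8°. The stop is at the gap's left part. I'll do the lever first, turning the tool so its x lies along jig y.

servo_tool([
  [[0,0,8.1],[0,0,0],0],
  [[0,0,8.1],[0,0,0],0],
  [[0,0,8.1],[0,0,0],0],
  [[0,0,8.1],[0,0,0],0],
  [[0,0,8.1],[0,0,0],0],
  [[0,0,8.1],[0,0,0],0],
  [[0,0,8.1],[0,0,0],0],
  [[0,0,8.1],[0,0,0],0],
])

```text
time: 1.8
ee_pos: [0.1823, 0.5189, 0.2313]
tcp_rot: [-180.0, 0.0, 95.5]
wrist_force: [-0.2, -0.1, -0.0]
opening: 0.0001
grasp_force: 0.0
```

servo_tool([
  [[0,0,0],[-0.043,0.019,0],0],
  [[0,0,0],[-0.043,0.019,0],0],
  [[0,0,0],[-0.043,0.019,0],0],
  [[0,0,0],[-0.043,0.019,0],0],
  [[0,0,0],[-0.043,0.019,0],0],
  [[0,0,0],[-0.043,0.019,0],0],
  [[0,0,0],[-0.043,0.019,0],0],
  [[0,0,0],[-0.043,0.019,0],0],
  [[0,0,0],[-0.043,0.019,0],0],
  [[0,0,0],[-0.043,0.019,0],0],
  [[0,0,0],[-0.043,0.019,0],0],
  [[0,0,0],[-0.043,0.019,0],0],
])

```text
time: 3.0
ee_pos: [0.4623, 0.0268, 0.2316]
tcp_rot: [179.9, -0.0, 95.8]
wrist_force: [1.1, 0.6, 0.0]
opening: -0.0003
grasp_force: 0.0
```

servo_tool([
  [[0,0,0],[-0.043,0.019,0],0],
  [[0,0,0],[-0.043,0.019,0],0],
  [[0,0,0],[-0.043,0.019,0.03],0],
  [[0,0,0],[-0.043,0.019,0.03],0],
  [[0,0,0],[0,0,0.03],0],
  [[0,0,0],[0,0,0],0],
  [[0,0,0],[0,0,0],0],
])

```text
time: 3.7
ee_pos: [0.5496, -0.1258, 0.148]
tcp_rot: [-180.0, -0.0, 95.8]
wrist_force: [0.6, 0.4, 1.4]
opening: -0.0001
grasp_force: 0.0
```

servo_tool([
  [[0,0,0],[-0.008,0,0.015],0],
  [[0,0,0],[-0.008,0,0.015],0],
  [[0,0,0],[0,0,0.01],0],
  [[0,0,0],[0,0,0.008],0],
  [[0,0,0],[-0.003,0,0.008],0],
  [[0,0,0],[-0.003,0,0.008],0],
  [[0,0,0],[-0.003,0,0.008],0],
  [[0,0,0],[-0.002,0,0.008],0],
  [[0,0,0],[-0.002,0,0.008],0],
  [[0,0,0],[-0.002,0,0.006],0],
  [[0,0,0],[0,0,0],0],
])

```text
time: 4.8
ee_pos: [0.5525, -0.1567, 0.0522]
tcp_rot: [-179.9, -0.1, 95.8]
wrist_force: [0.1, -0.2, -0.3]
opening: 0.0
grasp_force: 0.0
```

servo_tool([
  [[0,0,0],[0,0,0.005],0],
  [[0,0,0],[0,0,0.003],0],
  [[0,0,0],[0,0,0.002],0],
  [[0,0,0],[0,0,0],0],
])

```text
time: 5.2
ee_pos: [0.5531, -0.1568, 0.0433]
tcp_rot: [-180.0, -0.0, 95.9]
wrist_force: [-0.4, 0.5, -0.2]
opening: 0.0002
grasp_force: 0.0
```

Run:
```python
from h import *
p,d=camera("scene"); np.savez("scene1.npz",p=p,d=d)
cv2.imwrite("pics/s1.png",cv2.resize(p[190:330,200:400,::-1],None,fx=4,fy=4,interpolation=cv2.INTER_CUBIC))
r=mark_of("lever_pad","scene")[0]; print(r["score"],w("scene",r["xyz"]).round(4))
print(get_obs()["wrist_force"])
```

```text
0.77 [ 0.548  -0.1566  0.0418]
[ 0.1172819   0.23471574 -0.06215523]
```

View pics/s1.png

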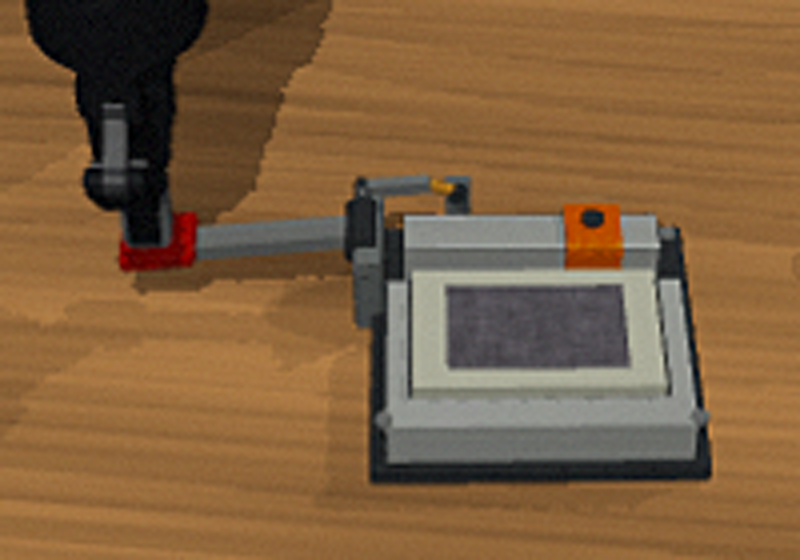

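The crop shows the pad at crop (160,245), pressed under the fingers. The network puts it 42 mm high with no load, so the lever has latched, and the jaw is drawn back with the stop at crop (592,235). Now the spacer.

servo_tool([
  [[0,0,0],[0,0,-0.03],0],
  [[0,0,0],[0,0,-0.045],0],
  [[0,0,0],[0,0,-0.045],0],
  [[0,0,0],[0.044,-0.007,0],60],
  [[0,0,0],[0.044,-0.007,0],60],
  [[0,0,0],[0.044,-0.007,0],60],
  [[0,0,0],[0.044,-0.007,0],60],
  [[0,0,0],[0.044,-0.007,0],60],
  [[0,0,0],[0.044,-0.007,0],60],
  [[0,0,0],[0.044,-0.007,0],60],
  [[0,0,0],[0.044,-0.007,0],60],
  [[0,0,0],[0.044,-0.007,0],60],
])

```text
time: 6.5
ee_pos: [0.4494, 0.2323, 0.1639]
tcp_rot: [180.0, -0.0, 95.8]
wrist_force: [0.3, -0.2, 0.5]
opening: 0.0511
grasp_force: 0.0
```

servo_tool([
  [[0,0,-6.25],[0,0,0],60],
  [[0,0,-6.25],[0,0,0],60],
  [[0,0,0],[0,0,0],60],
])

```text
time: 6.8
ee_pos: [0.4499, 0.2311, 0.1637]
tcp_rot: [180.0, 0.0, 108.5]
wrist_force: [-0.6, -0.0, 0.5]
opening: 0.0515
grasp_force: 0.0
```

Run:
```python
from h import *
c,o=None,get_obs(); print(o["ee_pos"],o["tcp_rot"],o["opening"],o["time"])
a=np.radians(o["tcp_rot"][2]); d=np.array([.441,.2767])-o["ee_pos"][:2]
print(d@[np.cos(a),np.sin(a)],d@[np.sin(a),-np.cos(a)])
```

```text
[0.44993478 0.23105282 0.16366132] [1.79985986e+02 5.48096506e-04 1.08491496e+02] 0.051502185124962595 6.8
0.046124234743616606 0.006004152387972721
```

servo_tool([
  [[0,0,0],[0.023,0.003,0],60],
  [[0,0,0],[0.023,0.003,0],60],
  [[0,0,0],[0,0,0.03],60],
  [[0,0,0],[0,0,0.03],60],
  [[0,0,0],[0,0,0.03],60],
  [[0,0,0],[0,0,0.02],60],
  [[0,0,0],[0,0,0.015],60],
  [[0,0,0],[0,0,0],60],
])

```text
time: 7.6
ee_pos: [0.4405, 0.2753, 0.0367]
tcp_rot: [-179.8, 0.0, 108.2]
wrist_force: [0.1, -0.5, -0.6]
opening: 0.0515
grasp_force: 0.0
```

servo_tool([
  [[0,0,0],[0,0,0],10],
  [[0,0,0],[0,0,0],10],
  [[0,0,0],[0,0,0],10],
  [[0,0,0],[0,0,0],10],
  [[0,0,0],[0,0,0],10],
], force=40)

```text
time: 8.1
ee_pos: [0.442, 0.2766, 0.0397]
tcp_rot: [179.9, -0.0, 108.3]
wrist_force: [0.1, -0.3, 6.0]
opening: 0.017
grasp_force: 44.3
```

servo_tool([
  [[0,0,0],[0,0,-0.02],10],
  [[0,0,0],[0,0,-0.03],10],
  [[0,0,0],[0,0,-0.035],10],
  [[0,0,0],[0,0,-0.035],10],
  [[0,0,6.2],[0,0,0],10],
  [[0,0,6.3],[0,0,0],10],
  [[0,0,0],[0,0,0],10],
])

```text
time: 8.8
ee_pos: [0.4414, 0.2762, 0.1588]
tcp_rot: [180.0, -0.0, 95.7]
wrist_force: [-0.3, -0.2, -0.6]
opening: 0.0171
grasp_force: 43.4
```

servo_tool([
  [[0,0,0],[-0.02,0.006,0],10],
  [[0,0,0],[-0.04,0.011,0],10],
  [[0,0,0],[-0.04,0.011,0],10],
  [[0,0,0],[-0.04,0.011,0],10],
  [[0,0,0],[-0.04,0.011,0],10],
  [[0,0,0],[-0.04,0.011,0],10],
  [[0,0,0],[-0.04,0.011,0],10],
  [[0,0,0],[-0.02,0.006,0.02],10],
  [[0,0,0],[-0.005,0.001,0.03],10],
  [[0,0,0],[0,0,0.015],10],
  [[0,0,0],[0,0,0],10],
  [[0,0,0],[0,0,0],10],
])

```text
time: 10.0
ee_pos: [0.5488, 0.0013, 0.0942]
tcp_rot: [180.0, -0.0, 96.0]
wrist_force: [0.1, 0.6, -0.5]
opening: 0.0175
grasp_force: 43.4
```

Run:
```python
from fit import *
o=get_obs(); print(o["ee_pos"],o["tcp_rot"],o["opening"],o["time"],o["wrist_force"])
ims={}
out=[]
for n,(x0,y0) in(("top",(240,140)),("scene",(260,190))):
    p,d=camera(n); np.savez(n+"2.npz",p=p,d=d); ims[n]=p
    out.append(cv2.resize(p[y0:y0+140,x0:x0+133,::-1],None,fx=3,fy=3,interpolation=cv2.INTER_CUBIC))
cv2.imwrite("pics/v2.png",np.hstack(out))
for lab,pts in(("jig",jigpts(-56.5)),("tile",tilepts())):
    for n,s0 in(("scene",(.5955,.0247,.1)),("top",(.591,.026,.1))):
        q,s=fit([n],ims,pts,s0); print(lab,n,np.round(q[:2],4),np.degrees(q[2]).round(2),round(s,1))
for n in C:
  for k in("stop_top","spacer_center","jaw_face"):
    for r in mark_of(k,n)[:2]: print(n,k,round(r["score"],2),w(n,r["xyz"]).round(4))
```

```text
[0.54884562 0.00128519 0.09415308] [ 1.79995590e+02 -3.78424333e-03  9.59504381e+01] 0.017459909202107358 10.0 [ 0.09214944  0.58562632 -0.46817333]
jig scene [0.5947 0.0248] 5.9 -133.7
jig top [0.587  0.0118] 11.32 -37.7
tile scene [0.5933 0.0252] 5.9 -144.9
tile top [0.6149 0.0165] 0.36 -95.1
scene stop_top 0.65 [0.5407 0.0525 0.0414]
scene stop_top 0.56 [ 0.6893  0.332  -0.0039]
scene spacer_center 0.84 [0.3801 0.2189 0.0318]
scene spacer_center 0.78 [0.4617 0.205  0.0312]
scene jaw_face 0.59 [0.541  0.0193 0.033 ]
top stop_top 0.71 [ 6.745e-01 -3.101e-01  3.000e-04]
top spacer_center 0.83 [0.3799 0.2155 0.0337]
top spacer_center 0.68 [0.4655 0.2047 0.0331]
```

View pics/v2.png

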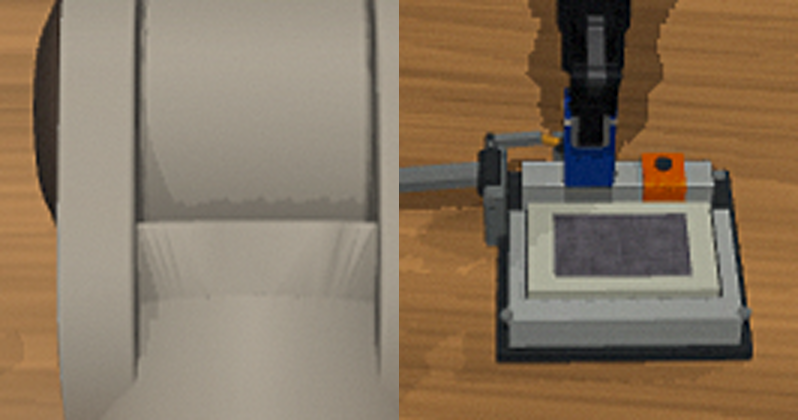

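The top camera is blocked by the arm. The scene crop shows the blue spacer hanging over the gap, with its lower edge at crop (590,187), well left of the orange stop (664,175). I measure the spacer against the jig in this one view so the calibration bias cancels.

Run:
```python
from fit import *
p=np.load("scene2.npz")["p"]; d=np.load("scene2.npz")["d"]
zb=94.15-39.7
S=np.vstack([seg((9,-14,zb),(9,14,zb)),seg((9,-15,zb+1),(9,-15,zb+12)),seg((9,15,zb+1),(9,15,zb+12))])
hsv=cv2.cvtColor(p,cv2.COLOR_RGB2HSV); blue=(abs(hsv[...,0].astype(int)-113)<12)&(hsv[...,1]>150)&(hsv[...,2]>40)
G=np.dstack([p[...,0]*0]*3); G[blue]=255
for dz in(-1.5,0,1.5):
    q,s=fit(["scene"],{"scene":G},S+[0,0,dz],(.5488,.0013,.105)); print(dz,np.round(q[:2],4),np.degrees(q[2]).round(2),round(s,1))
W=cloud("scene",d); b=blue&(W[...,2]>.05)&(W[...,2]<.08)&(d>0)&(abs(W[...,1])<.05)
X=W[b]; a=np.radians(5.9); nx=X[:,0]*np.cos(a)+X[:,1]*np.sin(a); ny=-X[:,0]*np.sin(a)+X[:,1]*np.cos(a)
print("face along-jig-x median",np.median(nx),"ny",np.percentile(ny,[2,98]),"zmin",np.percentile(X[:,2],2))
# jaw face & tile edge & expected in same frame
for lab,q in(("jig",(.5949,.0248)),("tcp",(.5488,.0013))): print(lab,q[0]*np.cos(a)+q[1]*np.sin(a),-q[0]*np.sin(a)+q[1]*np.cos(a))
# cloud: tile front edge / jaw edge by depth heights, right of spacer
NX=W[...,0]*np.cos(a)+W[...,1]*np.sin(a); NY=-W[...,0]*np.sin(a)+W[...,1]*np.cos(a)
for lo,hi in((-.09,-.07),(-.022,-.012)):
    m=(d>0)&(NY>lo)&(NY<hi)&(NX>.5)&(NX<.68)
    x,z=NX[m],W[...,2][m]; i=np.argsort(x); print(lo,[(int(round(u*1000)),int(round(v*1000))) for u,v in zip(x[i],z[i])][::3])
```

```text
-1.5 [0.547  0.0009] 5.38 -634.5
0 [0.5485 0.001 ] 5.38 -633.8
1.5 [0.55  0.001] 5.38 -633.1
face along-jig-x median 0.5572251069795024 ny [-0.06930815 -0.04093638] zmin 0.056106547200017134
jig 0.5942979608153307 -0.03648265027022721
tcp 0.5460265363317286 -0.05511943052658872
-0.09 [(500, 43), (501, 23), (502, 42), (502, 29), (503, 48), (504, 44), (504, 36), (504, 49), (505, 45), (506, 48), (506, 43), (506, 41), (507, 49), (507, 44), (507, 42), (508, 47), (508, 45), (508, 45), (509, 46), (509, 43), (515, 33), (516, 35), (517, 35), (517, 33), (518, 34), (519, 35), (519, 33), (520, 36), (521, 37), (522, 35), (522, 35), (523, 36), (524, 34), (524, 35), (525, 36), (526, 34), (527, 37), (527, 32), (528, 35), (528, 36), (529, 34), (530, 33), (531, 36), (532, 34), (533, 32), (533, 36), (534, 20), (534, 34), (534, 18), (535, 26), (535, 19), (535, 21), (535, 19), (535, 22), (535, 24), (535, 19), (536, 33), (536, 25), (536, 30), (536, 28), (536, 22), (536, 36), (536, 20), (536, 23), (537, 20), (537, 28), (537, 31), (537, 34), (537, 37), (538, 27), (538, 22), (539, 186), (540, 188), (541, 189
[... 18522 characters left out ...]
34, 33), (635, 34), (637, 34), (638, 34), (640, 35), (641, 37), (641, 34), (642, 35), (642, 16), (642, 25), (643, 23), (643, 15), (643, 31), (643, 31), (643, 15), (643, 12), (643, 29), (644, 13), (644, 19), (644, 35), (644, 22), (644, 19), (644, 30), (644, 14), (645, 30), (645, 11), (645, 9), (646, 24), (646, 11), (647, 11), (647, 8), (647, 1), (648, 4), (648, -2), (648, -5), (648, 1), (649, 8), (649, 0), (650, -5), (650, 10), (651, -3), (652, -2), (654, -2), (654, -5), (655, -1), (657, -4), (658, 0), (659, -2), (659, -4), (661, -2), (663, -2), (663, -4), (665, -3), (665, -5), (668, -4), (669, -2), (670, 1), (671, -3), (673, 0), (674, -2), (675, -4), (676, 1), (677, 0), (678, -2), (679, -1)]
```

Within the single view, the jaw face is at 0.536, the fence outer face at 0.644 and the tile edge at about 0.556. The spacer's centre lies between -48 and -45 mm jig x, and the window is about -47.5 to -44, so I nudge it 1 mm towards the tile. Then I descend gently, feeling for contact: the tile would touch at TCP z ≈ 0.082 and the jaw at ≈ 0.076.

servo_tool([
  [[0,0,0],[0,0.001,0.005],10],
  [[0,0,0],[0,0,0.004],10],
  [[0,0,0],[0,0,0.003],10],
  [[0,0,0],[0,0,0.003],10],
  [[0,0,0],[0,0,0.003],10],
  [[0,0,0],[0,0,0.002],10],
  [[0,0,0],[0,0,0],10],
])

```text
time: 11.1
ee_pos: [0.5499, 0.0007, 0.0752]
tcp_rot: [179.9, 0.0, 95.8]
wrist_force: [-6.4, -1.0, 14.2]
opening: 0.0172
grasp_force: 45.6
```

Run:
```python
from h import *
p,d=camera("scene"); np.savez("scene3.npz",p=p,d=d)
x0,y0=290,220; cv2.imwrite("pics/s3.png",cv2.resize(p[y0:y0+75,x0:x0+100,::-1],None,fx=8,fy=8,interpolation=cv2.INTER_CUBIC))
o=get_obs(); print(o["ee_pos"],o["wrist_force"],o["torque"],o["tcp_rot"])
```

```text
[0.54996001 0.000648   0.07518479] [-6.6728234  -0.67821395 15.52746568] [-0.08605761  1.49356615  0.0033588 ] [1.79930211e+02 1.74383147e-02 9.58388154e+01]
```

View pics/s3.png

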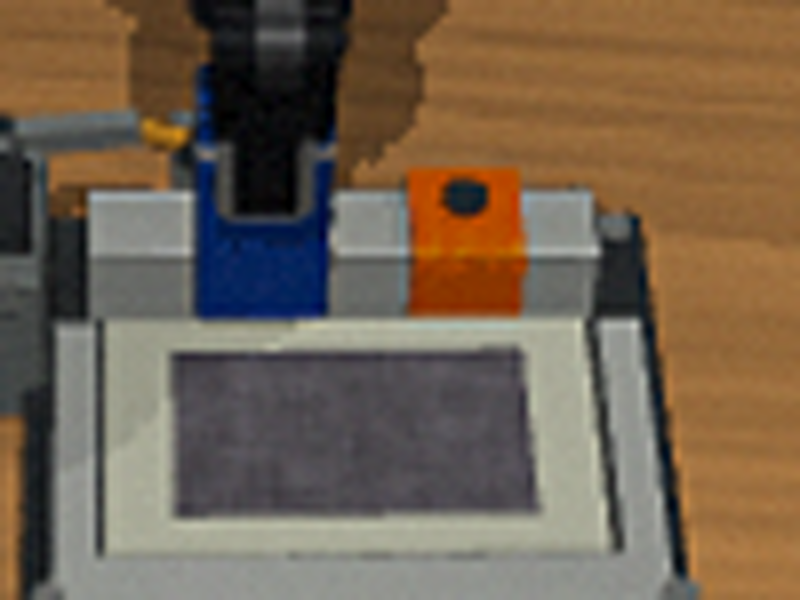

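The tile now looks pressed flush: its front side strip at crop row 555 is gone. The spacer's front lower edge meets the tile's rear edge at row 318, and the force pushes towards −x. So the spacer caught the tile, as the depth reading suggested. I raise it, shift 2.5 mm towards the jaw and retry.

servo_tool([
  [[0,0,0],[0,0,-0.008],10],
  [[0,0,0],[0,0,-0.006],10],
  [[0,0,0],[0,-0.0025,0],10],
  [[0,0,0],[0,0,0],10],
  [[0,0,0],[0,0,0.005],10],
  [[0,0,0],[0,0,0.004],10],
  [[0,0,0],[0,0,0.003],10],
  [[0,0,0],[0,0,0.002],10],
  [[0,0,0],[0,0,0],10],
])

```text
time: 12.05
ee_pos: [0.5472, 0.0005, 0.073]
tcp_rot: [-180.0, -0.0, 95.8]
wrist_force: [-0.5, 0.2, -0.9]
opening: 0.0175
grasp_force: 43.5
```

servo_tool([
  [[0,0,0],[0,0,0.003],10],
  [[0,0,0],[0,0,0.003],10],
  [[0,0,0],[0,0,0.002],10],
  [[0,0,0],[0,0,0],10],
])

```text
time: 12.45
ee_pos: [0.5472, 0.0005, 0.0651]
tcp_rot: [-180.0, -0.0, 95.8]
wrist_force: [-1.2, 0.1, -1.3]
opening: 0.0173
grasp_force: 43.5
```

servo_tool([
  [[0,0,0],[0,0,0.004],10],
  [[0,0,0],[0,0,0.004],10],
  [[0,0,0],[0,0,0.003],10],
  [[0,0,0],[0,0,0.001],10],
  [[0,0,0],[0,0,0],10],
])

```text
time: 12.95
ee_pos: [0.5473, 0.0005, 0.0532]
tcp_rot: [-180.0, -0.0, 95.8]
wrist_force: [-0.7, 0.3, -0.8]
opening: 0.0171
grasp_force: 43.5
```

servo_tool([
  [[0,0,0],[0,0,0.001],10],
  [[0,0,0],[0,0,0.001],10],
  [[0,0,0],[0,0,0],10],
])

```text
time: 13.25
ee_pos: [0.5476, 0.0006, 0.0518]
tcp_rot: [180.0, 0.0, 95.9]
wrist_force: [-1.2, 0.3, 1.1]
opening: 0.017
grasp_force: 43.6
```

servo_tool([
  [[0,0,0],[0,0,0.0006],10],
  [[0,0,0],[0,0,0],10],
])

```text
time: 13.45
ee_pos: [0.5476, 0.0006, 0.0517]
tcp_rot: [180.0, 0.0, 95.8]
wrist_force: [-2.4, -0.1, 7.1]
opening: 0.0174
grasp_force: 44.4
```

servo_tool([
  [[0,0,0],[0,0,0],50],
  [[0,0,0],[0,0,0],50],
  [[0,0,0],[0,0,0],50],
  [[0,0,0],[0,0,-0.015],50],
  [[0,0,0],[0,0,-0.03],50],
  [[0,0,0],[0,0,-0.03],50],
  [[0,0,0],[0,0.03,-0.02],50],
  [[0,0,0],[0.01,0.02,0],0],
  [[0,0,0],[0.01,0,0],0],
  [[0,0,0],[0,0,0],0],
])

```text
time: 14.45
ee_pos: [0.5949, 0.0265, 0.1461]
tcp_rot: [-180.0, -0.0, 95.9]
wrist_force: [0.2, -0.1, 0.3]
opening: 0.0009
grasp_force: 0.0
```

Run:
```python
from fit import *
p,d=camera("scene"); np.savez("scene4.npz",p=p,d=d)
x0,y0=280,200; cv2.imwrite("pics/s4.png",cv2.resize(p[y0:y0+110,x0:x0+120,::-1],None,fx=5,fy=5,interpolation=cv2.INTER_CUBIC))
W=cloud("scene",d); hsv=cv2.cvtColor(p,cv2.COLOR_RGB2HSV); b=(abs(hsv[...,0].astype(int)-113)<12)&(hsv[...,1]>150)&(d>0)&(abs(W[...,1])<.05)&(abs(W[...,0]-.55)<.04)
print("blue z pct",np.percentile(W[b][:,2],[2,50,90,98]).round(4),"top xy",np.median(W[b&(W[...,2]>.07)],axis=0).round(4))
q,s=fit(["scene"],{"scene":p},tilepts(),(.5933,.0252,.103)); print("tile",q)
o=get_obs(); print(o["ee_pos"],o["wrist_force"],o["time"])
```

```text
blue z pct [0.042  0.0694 0.077  0.0781] top xy [0.5538 0.0006 0.076 ]
tile (np.float64(0.5932935085300673), np.float64(0.025243759362215894), np.float64(0.10292329438045666))
[0.59450581 0.02591413 0.14596855] [-0.77173415 -0.0310295  -0.29095927] 14.5
```

View pics/s4.png

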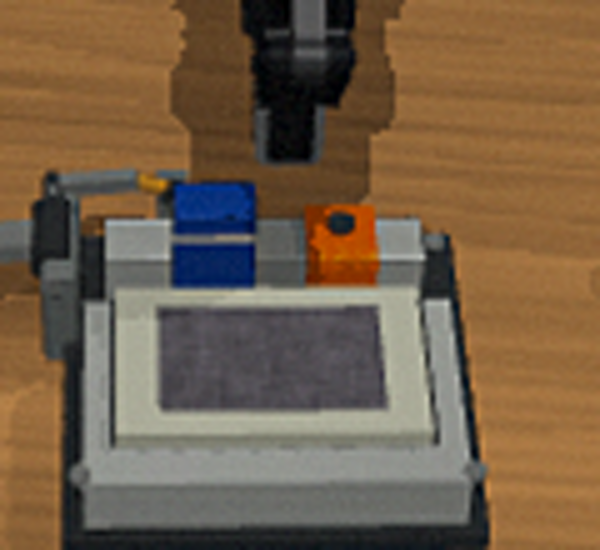

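The crop shows the spacer upright in the gap at crop (215,235), clear of the orange stop (340,245). Its top is at 78 mm, so it is fully down. The lever is still down and the tile is proud. Now I press the tile with closed fingers at its centre.

servo_tool([
  [[0,0,0],[0,-0.001,0.04],0],
  [[0,0,0],[0,0,0.035],0],
  [[0,0,0],[0,0,0.02],0],
  [[0,0,0],[0,0,0.005],0],
  [[0,0,0],[0,0,0.003],0],
  [[0,0,0],[0,0,0],0],
])

```text
time: 15.1
ee_pos: [0.5945, 0.0252, 0.044]
tcp_rot: [179.9, 0.0, 95.8]
wrist_force: [0.9, 0.3, 0.2]
opening: 0.0
grasp_force: 0.0
```

servo_tool([
  [[0,0,0],[0,0,0.002],0],
  [[0,0,0],[0,0,0.002],0],
  [[0,0,0],[0,0,0.002],0],
  [[0,0,0],[0,0,0],0],
])

```text
time: 15.5
ee_pos: [0.5949, 0.0254, 0.0377]
tcp_rot: [179.9, 0.0, 95.8]
wrist_force: [1.1, -0.8, 6.3]
opening: -0.0001
grasp_force: 2.9
```

servo_tool([
  [[0,0,0],[0,0,0.001],0],
  [[0,0,0],[0,0,0.001],0],
  [[0,0,0],[0,0,0.0005],0],
  [[0,0,0],[0,0,0],0],
  [[0,0,0],[0,0,0],0],
])

```text
time: 16.0
ee_pos: [0.595, 0.0254, 0.036]
tcp_rot: [179.9, 0.0, 95.8]
wrist_force: [-1.0, -1.4, 9.7]
opening: -0.0003
grasp_force: 5.2
```

servo_tool([
  [[0,0,0],[0,0,0.0005],0],
  [[0,0,0],[0,0,0.0005],0],
  [[0,0,0],[0,0,0],0],
  [[0,0,0],[0,0,0],0],
  [[0,0,0],[0,0,0],0],
])

```text
time: 16.5
ee_pos: [0.5951, 0.0254, 0.036]
tcp_rot: [179.8, 0.0, 95.8]
wrist_force: [-3.9, -0.1, 16.8]
opening: 0.0001
grasp_force: 8.5
```

Run:
```python
from h import *
p,d=camera("scene")
x0,y0=220,190; cv2.imwrite("pics/s5.png",cv2.resize(p[y0:y0+130,x0:x0+170,::-1],None,fx=4,fy=4,interpolation=cv2.INTER_CUBIC))
o=get_obs(); print(o["ee_pos"],o["wrist_force"],o["time"])
```

```text
[0.59506594 0.02537948 0.03595442] [-3.88248235 -0.86466525 16.70171698] 16.55
```

View pics/s5.png

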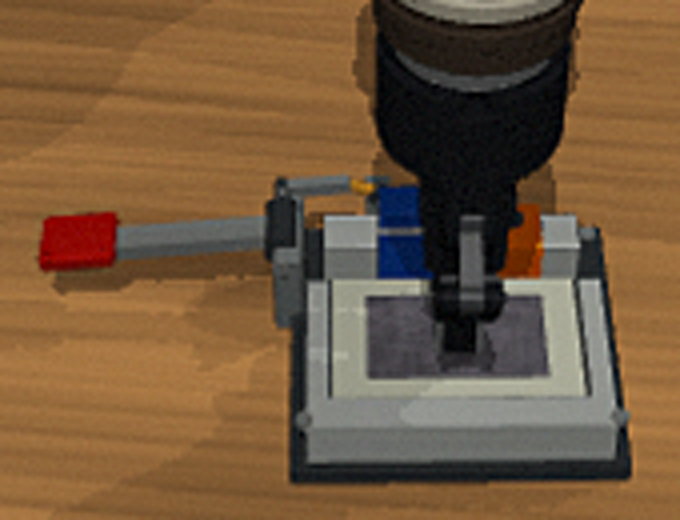

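The crop shows the lever down (80,240), the spacer standing in the gap (400,230) and the tile flush under the fingers (460,345). The press is at the hard stop: z = 36.0 mm, 16.7 N.

```bash
python3 -c "
from workcell import *
print(job_done())"
```

```text
the job is handed in; nothing more can be done
None
```

The job is handed in, with no verdict shown: the lever is latched down, the blue spacer stands on the base in the gap clear of the stop, and the tile is held flush at 36 mm with about 17 N; the first try to lower the spacer caught the tile's edge (about 15 N), so I raised it, shifted it 2.5 mm and it went in.

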